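# Clip the egg timer onto the rail's eye

### The job

Hang the aluminium egg timer on the hook rail by its snap hook: bring the hook over the brass eye and press gently down until the eye has pushed the red gate open, gone in and the gate has snapped shut. Then, still holding the timer, draw it up with a light tug so that the eye bears on the shut gate from inside, to be sure it holds, lower it and leave it hanging still. Never force the eye, and leave the mugs, the basket and the jug alone.

Things in the scene. Friction and masses are not known exactly. Their poses are not given: they have to be found in the camera images.
- timer: Loose egg timer, about 0.2 kg, upright on the table at the start; origin at the centre of its underside, z up. Aluminium drum 46 mm across, 36 mm high; on it a snap hook of 8 mm steel bar in its xz plane, an upside-down J: shank at x = -14 mm, peaked bend over x = 0, nose at x = +14 mm. Inside 20 mm wide. Orange finger tab on the bend; 160 mm tall in all.
- tab (a point): Centre of the orange finger tab of the timer, 144 mm above its underside, above the bend; the tab is a block 24 mm long (timer's x), 12 mm thick (timer's y: pinch it across this) and 32 mm high. Axes as the timer's.
- nose (a point): Lower end of the hook's nose, on the timer's +x side, 86 mm above its underside. Between the drum's top (36 mm up) and this end the +x side is open: a bar can come in there from +x to lie under the gate.
- seat (a point): Point in the hook, on the timer's axis, 115.8 mm above its underside, where the middle of the eye's bar sits once right home in the bend (a hard stop). The gate snaps shut once the bar's middle is 2 to 9 mm below this point; drawn back onto the shut gate from inside, the bar's middle is 21 mm below it.
- gate (a joint): Angle (rad) of the hook's sprung red gate: 0 = shut, tip at the nose; to 1.4 as it swings up into the hook, the only way it opens; springs shut. Hinged on the shank 89 mm above the timer's underside, 10 mm behind its axis; 21 mm long, 4 mm thick. Opening it with the eye takes about 4 to 8 N, more than the timer weighs.
- eye_mid (a point): Middle of the eye's adjusting range: where the middle of the eye's front bar would be if it stood half-way in its slot, 160 mm above the table. z up, y along the bar, x from the bar to the slotted plate 45 mm behind. The eye is stuck anywhere from 16 mm below to 16 mm above this point: its height is NOT measured, find it by feel or sight; x and y are true.
- eye_hole (a point): Middle of the eye's hole, also at the slot's mid height, so the true hole is up to 16 mm above or below. The eye is a level brass loop of 7 mm round bar standing out from the plate; the hole behind its front bar is 24 mm wide (y) and 34 mm deep (x); the nose goes down through it. Keep push and pull on it under 15 N.
- rail: Fixed hook rail standing on the table; origin on the table under the front face of its white slotted plate (46 mm wide, 120 to 200 mm high). x points away from the side with the eye and hooks, y along the rail, z up. A wooden strip 440 mm long, top at 200 mm, on two posts at y = -210 and +210 mm.
- mug0_mid (a point): Centre of the blue enamel mug hanging on the rail, about 74 mm across and 66 mm long, its axis along the rail, 140 mm to the -y side of the eye; swings on its hook. Leave alone.
- mug1_mid (a point): Centre of the red enamel mug hanging on the rail, same size, 140 mm to the +y side of the eye. Leave alone.
- basket: Yellow plastic crispbread basket, 180 by 130 mm, 70 mm high, bread standing out to about 90 mm; origin at the centre of its underside. Leave alone.
- jug: White ceramic milk jug, 88 mm across, 125 mm high, with a handle; origin at the centre of its underside. Leave alone.
There are look-alikes about, which are no part of the job. Of the things that look like the timer, the middle-sized one is meant.

How it is judged:
On the way, in this order (a step that is already met when the one before it is completed fails the run):
1. the held hook is pressed on the eye so that the gate swings well open (value of joint gate above 0.5 rad and contact force between gate and rail above 0.5 N and contact force between the fingers and timer above 1 N).
2. the eye is inside the hook and the gate has snapped shut, timer still held (value of joint gate below 0.15 rad and horizontal distance between seat and eye_mid below 0.012 m and z of seat in the frame of eye_mid between -0.021 and 0.021 m and contact force between the fingers and timer above 1 N and contact force between gate and rail below 0.1 N), for 0.1 s.
3. tug: the held timer is drawn up so that the eye bears on the shut gate (2 N or more) (value of joint gate below 0.15 rad and horizontal distance between seat and eye_mid below 0.012 m and contact force between the fingers and timer above 1 N and contact force between gate and rail above 2 N).
At the end, for the whole second after the job is handed in: The timer hangs still on the eye alone, let go, with the gate shut (under 0.15 rad) behind the eye's bar and not resting on it: the seat point within 12 mm level and 21 mm in height of the eye's mid point, timer within 0.2 rad of upright (value of joint gate below 0.15 rad and horizontal distance between seat and eye_mid below 0.012 m and z of seat in the frame of eye_mid between -0.021 and 0.021 m and contact force between gate and rail below 0.1 N and contact force between timer and rail above 1 N and contact force between timer and the fingers below 0.05 N and angle between timer's own z axis and vertical below 0.2 rad and linear speed of timer below 0.03 m/s and angular speed of timer below 0.4 rad/s); the robot touches nothing.
It fails at once if the timer or its hook pressed or pulled on the rail or eye with more than 40 N (sum of all contacts) (contact force between timer and rail above 40 N).
It fails at once if the robot or timer pushes a mug out of place by over 15 mm (distance of any of mug0_mid, mug1_mid from where it was at the start of the episode above 0.015 m).
It fails at once if the basket or jug moved by over 15 mm (distance of any of basket, jug from where it was at the start of the episode above 0.015 m).
It fails at once if the robot itself leans on the rail with more than 20 N (contact force between any of the fingers, the arm and rail above 20 N).
It also fails if it takes over 58 s, if anything falls off the work surface, if the arm or the gripper's body presses on something with over 40 N, if the wrist force passes 120 N, or if a joint passes its speed limit or range.

### The arm

A 6-joint arm with a two-finger parallel gripper is mounted at the origin on the work surface. World frame = base frame: x ahead of the robot, y to its left, z up, the work surface at z = 0. Lengths are in m, angles in rad, forces in N, time in s.
With the tool pointing down it reaches from about 0.375 to 0.9 m from the base axis. Payload 3.1 kg.
Tool frame: the origin (TCP) lies on the centre line of the jaws, within the pads' length; the fingertips stand 11 mm ahead of it and the grasp point (between the pads) lies 8 mm behind it; x points along the fingers, y is the direction in which the jaws open and shut, and the axes are right-handed (so a half turn about x gives the same grasp; the last joint's range is limited). The gripper opens to 87 mm and grips with 3 to 60 N. Pads are 19 mm wide; open, the fingers measure 117 mm over their backs; the gripper's body (75 mm by 190 mm) begins 51 mm behind the grasp point.
Start: joints at [-1.359, 0.527, 1.433, -0, 1.181, -0.178], TCP at [0.238, -0.578, 0.204] pointing down, gripper open.
Joint ranges: [-3.08, 3.08], [-0.75, 2.2], [0.22, 2.44], [-1.43, 4.57], [0, 2.65], [-2.85, 2.85]. Speed limits (rad/s): [2.79, 2.79, 3.14, 3.14, 3.14, 3.14].

### API

Orientations are given as a unit quaternion [x, y, z, w].
In Python, from rig import robot, camera, camera_info gives the robot as it stands.
- The arm moves only by the shell command python3 -m inch 'ROWS' [FORCE]. ROWS is JSON, a list that holds one entry, the list of rows, each a list of 5 numbers: the shift along the tool's x, y, z in cm, then the turn about the tool's x in rad, then the opening, from 0 (shut) to 1 (fully open). A call has 1 to 8 rows; each row shifts and turns the pose as measured when the row begins, along the tool's axes as they then stand; what a row does not reach is not made up. A row lasts 1/12 s, in which the tool goes at most 41.7 mm and 7.16 degrees, less where a joint would pass 70% of its speed; a pose out of reach is approached as far as the arm can. A call with a gripper value outside its range is refused whole. The fingers move at their own pace and stop on an object; FORCE is the grip in N (left out, the last holds). Time passes only in rows, so rows that do not move let the fingers close. It gives the time, the measured TCP pose, the force and the opening at its end, in the units of the state.
- robot.get_obs(): the state, without advancing time (a new reading comes with each control period).
- camera(name): name is "side" or "top" or "wrist"; returns the picture (420x560x3 uint8, red, green, blue); there is no depth.
- camera_info(name): a dict with "camera_matrix" (3x3 intrinsics, pixels), "dist" ([k1, k2, p1, p2, k3] as OpenCV has them; the pictures are not rectified), "rvec" (rotation vector, rad) and "tvec" (3), from world to camera coordinates, as OpenCV has them. Camera axes: x right, y down, z forward; pixel columns grow to the right and rows downward; lengths in m; the calibration is good to about 2 mm. A picture is of the moment at which its call begins: read the wrist's pose just before it. camera_info takes no time and is no camera call; for the wrist camera it gives the pose at the moment of the call.
- robot.hand_in(): hands the job in, once; it reports no verdict.
The state is a dict: "time": time; "q": joint angles; "joint_velocities": joint speeds; "joint_torque": joint torques, N m; "position": TCP position; "tool_rot": TCP orientation; "ft_force": force on the tool from outside, world axes, zero at the start; "moment": the same for the moment, N m; "grip_width": finger opening in m.
Only numpy, scipy, OpenCV 4.12 (cv2) and the standard library are available. Lean on these libraries where they do the work, as an engineer would, in place of code of your own. Each camera call takes 0.05 s, during which the arm holds its last target. There are 200 camera calls.

## Working session

There is one attempt and no reset: what is moved stays moved. The work goes in short steps, Python scripts to look and compute and a shell command to move; the robot and the scene stay as the last step left them, time stands still between calls to the robot, and variables do not carry over. Pictures are saved under pics/ and viewed, about 8 in all and at most 12, crops included, and the job is handed in when it is done.

```bash
ls; mkdir -p pics
cat > h.py <<'E'
import numpy as np, cv2
from rig import robot, camera, camera_info
def ray(name,uv,ci=None):
    c=ci or camera_info(name);K=np.array(c["camera_matrix"],float);R=cv2.Rodrigues(np.array(c["rvec"],float))[0];t=np.array(c["tvec"],float).ravel()
    p=cv2.undistortPoints(np.array([[uv]],float),K,np.array(c["dist"],float))[0,0]
    d=R.T@np.array([p[0],p[1],1]);return -R.T@t,d/np.linalg.norm(d)
def atz(name,uv,z,ci=None):
    o,d=ray(name,uv,ci);return o+d*(z-o[2])/d[2]
def tri(a,b):
    (o1,d1),(o2,d2)=a,b
    A=np.stack([d1,-d2],1);s=np.linalg.lstsq(A,o2-o1,rcond=None)[0]
    p,q=o1+s[0]*d1,o2+s[1]*d2;return (p+q)/2,np.linalg.norm(p-q)
def proj(name,P,ci=None):
    c=ci or camera_info(name);return cv2.projectPoints(np.array(P,float).reshape(-1,3),np.array(c["rvec"],float),np.array(c["tvec"],float),np.array(c["camera_matrix"],float),np.array(c["dist"],float))[0][:,0]
def save(name,f,crop=None,k=1):
    im=camera(name);cv2.imwrite('pics/raw_'+f,im[:,:,::-1])
    if crop: im=im[crop[1]:crop[3],crop[0]:crop[2]]
    im=cv2.resize(im,None,fx=k,fy=k,interpolation=cv2.INTER_CUBIC);cv2.imwrite('pics/'+f,im[:,:,::-1])
E
python3 - <<'E'
from h import *
import numpy as np
for n in("side","top"): 
    save(n,n+"0.png"); c=camera_info(n); R=cv2.Rodrigues(np.array(c["rvec"],float))[0]; print(n,-R.T@np.array(c["tvec"],float).ravel(),c["camera_matrix"])
a=cv2.imread('pics/side0.png');b=cv2.imread('pics/top0.png')
o=robot.get_obs();print(o)
E
```

```text
pics
side [0.1027174  0.75466793 0.72465023] [[401.23202597   0.         280.8402069 ]
 [  0.         401.23202597 206.27953864]
 [  0.           0.           1.        ]]
top [ 0.26978407 -0.01360581  1.32884322] [[496.28852586   0.         273.91086684]
 [  0.         496.28852586 212.68982464]
 [  0.           0.           1.        ]]
{'time': 0.1, 'q': array([-1.35850454e+00,  5.28381253e-01,  1.43374495e+00, -6.99437931e-06,
        1.18142662e+00, -1.78504744e-01]), 'joint_velocities': array([ 0.00030787, -0.00184007, -0.00270854, -0.00119693, -0.00038025,
        0.00129913]), 'joint_torque': array([-6.97926152e-04, -4.40986061e+01, -1.77149552e+01,  6.33530156e-02,
        5.33609244e-02, -3.65283518e-05]), 'position': array([ 0.23795319, -0.57718522,  0.20267389]), 'tool_rot': array([-0.69363633, -0.13798364,  0.69366431, -0.13659787]), 'ft_force': array([ 0.50292679, -0.37940005, -0.97590117]), 'moment': array([-0.00491399,  0.02931804,  0.02098949]), 'grip_width': 0.08702885693982033}
```

View pics/side0.png

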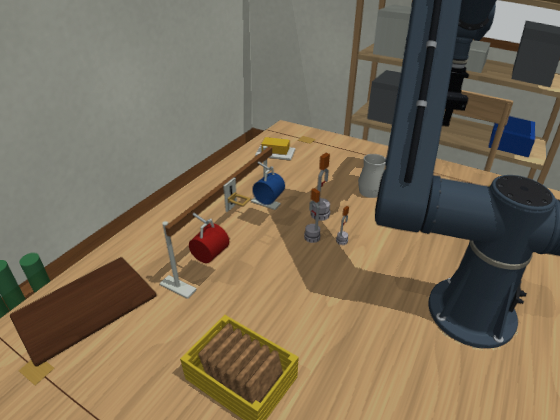

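View pics/top0.png

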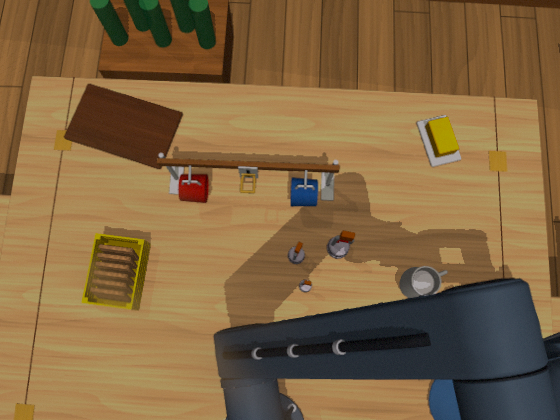

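Three timer look-alikes. In the side view their tabs are at about (324,160), (316,195) and (345,211); in the top view they stand at (340,243), (297,254) and (305,287). The middle-sized one should be side (316,195) / top (297,254). I'll confirm that in one enlarged crop, and include the eye.

Run:
```python
from h import *
a=cv2.imread('pics/side0.png');b=cv2.imread('pics/top0.png')
A=cv2.resize(a[145:250,290:360],None,fx=5,fy=5,interpolation=cv2.INTER_CUBIC)
B=cv2.resize(b[160:290,230:360],None,fx=3.4,fy=3.4,interpolation=cv2.INTER_CUBIC)
out=np.zeros((525,800,3),np.uint8);out[:525,:350]=A;out[:442,355:355+442]=B
cv2.imwrite('pics/crop1.png',out)
# candidate: tab top scale etc
for nm,s,t in(("big",(319,210),(338,248)),("mid",(313,234),(296,256)),("small",(342,239),(304,287))):
    print(nm,atz("side",s,0.018),atz("top",t,0.036))
print("strip ends",atz("top",(160,160),.2),atz("top",(338,166),.2),"eye",atz("top",(248,190),.16))
```

```text
big [ 0.48292271 -0.16688812  0.018     ] [ 0.47292478 -0.16795384  0.036     ]
mid [ 0.44824781 -0.05341767  0.018     ] [ 0.446046  -0.0585569  0.036    ]
small [ 0.36916408 -0.07406904  0.018     ] [ 0.36654825 -0.08275317  0.036     ]
strip ends [0.63735384 0.28254745 0.2       ] [ 0.64430472 -0.14350856  0.2       ] eye [0.58469536 0.06970681 0.16      ]
```

View pics/crop1.png

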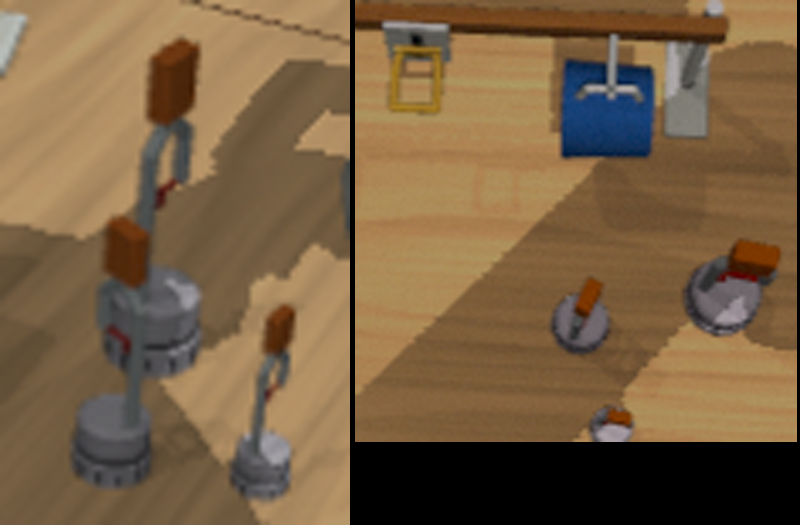

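The crop confirms it. The tallest is at back right, the smallest has the thin tab, and the middle-sized one (drum at side (313,234), top (296,255)) has a drum about 45 mm across, matching 46 mm. Next I'll go above it and look with the wrist camera.

```bash
cat >> h.py <<'E'
from scipy.spatial.transform import Rotation as Ro
def plan(P,yaw=None):
    "tool shift (cm) to world P; turn about tool x so that tool y heads to yaw (mod pi)"
    o=robot.get_obs();R=Ro.from_quat(o["tool_rot"]).as_matrix()
    print("shift cm",np.round(R.T@(np.array(P)-o["position"])*100,2),"pos",np.round(o["position"],4),"t",round(o["time"],2),"F",np.round(o["ft_force"],2),"w",round(o["grip_width"],4))
    ty=np.arctan2(R[1,1],R[0,1]);print("tool x",np.round(R[:,0],3),"tool y yaw",round(ty,4))
    if yaw is not None:
        d=(yaw-ty+np.pi/2)%np.pi-np.pi/2;print("turn",round(-d,4),"(tool x down)")
E
python3 - <<'E'
from h import *
plan([.40,-.058,.32],np.pi/2)
c=camera_info("wrist");R=cv2.Rodrigues(np.array(c["rvec"],float))[0];o=robot.get_obs();T=Ro.from_quat(o["tool_rot"]).as_matrix()
print("cam in tool",T.T@(-R.T@np.array(c["tvec"],float).ravel()-o["position"]),"\n",T.T@R.T)
print(T)
E
```

```text
shift cm [-11.64 -41.85 -34.76] pos [ 0.238  -0.5772  0.2027] t 0.1 F [ 0.5  -0.38 -0.98] w 0.087
tool x [-0.     0.002 -1.   ] tool y yaw -1.18
turn 0.3908 (tool x down)
cam in tool [-0.18080769  0.00088895 -0.06611106] 
 [[-1.99509807e-04 -2.42113460e-01  9.70247923e-01]
 [ 9.99999837e-01  4.71111167e-04  3.23187633e-04]
 [-5.35342708e-04  9.70247829e-01  2.42113326e-01]]
[[-4.19333697e-04  3.80927070e-01 -9.24604992e-01]
 [ 1.91479618e-03 -9.24603072e-01 -3.80927148e-01]
 [-9.99998079e-01 -1.93016570e-03 -3.41680475e-04]]
```

```bash
python3 -m inch '[[[-4,0,0,0,1],[-4,0,0,0,1],[-3.6,-2,-2,0,1],[0,-2.8,-2.8,0,1],[0,-2.8,-2.8,0,1],[0,-2.8,-2.8,0,1],[0,-2.8,-2.8,0,1],[0,-2.8,-2.8,0,1]]]' 20
python3 -m inch '[[[0,-2.8,-2.8,0,1],[0,-2.8,-2.8,0,1],[0,-2.8,-2.8,0,1],[0,-2.8,-2.8,0,1],[0,-2.8,-2.8,0,1],[0,-2.8,-2.8,0,1],[0,-2.8,-2.8,0,1],[0,-2.8,-2.8,0,1]]]'
python3 -c "
from h import *
plan([.447,-.058,.32],np.pi/2)"
```

```text
time: 0.77
position: [0.3234, -0.371, 0.3166]
tool_rot: [-0.694, -0.135, 0.695, -0.13]
ft_force: [1.1, 0.6, 0.1]
grip_width: 0.0872
time: 1.43
position: [0.4501, -0.0635, 0.3173]
tool_rot: [-0.694, -0.135, 0.695, -0.128]
ft_force: [0.4, -0.9, 0.1]
grip_width: 0.0872
shift cm [-0.26 -0.63  0.09] pos [ 0.4501 -0.0635  0.3173] t 1.43 F [ 0.42 -0.9   0.1 ] w 0.0872
tool x [-0.003  0.01  -1.   ] tool y yaw -1.1978
turn 0.373 (tool x down)
```

```bash
python3 -c "
from h import *
import json
c=camera_info('wrist');np.save('pics/w1.npy',c,allow_pickle=True)
save('wrist','wrist1.png',None,1.4)
print(proj('wrist',[[.446,-.058,0],[.446,-.058,.144],[.4501,-.0635,.306],[.585,.07,.16]],c)*1.4)"
```

```text
[[386.2067103  244.0936242 ]
 [382.87843508 268.40023247]
 [388.25061555 332.01598733]
 [279.8816543   16.08916214]]
```

View pics/wrist1.png

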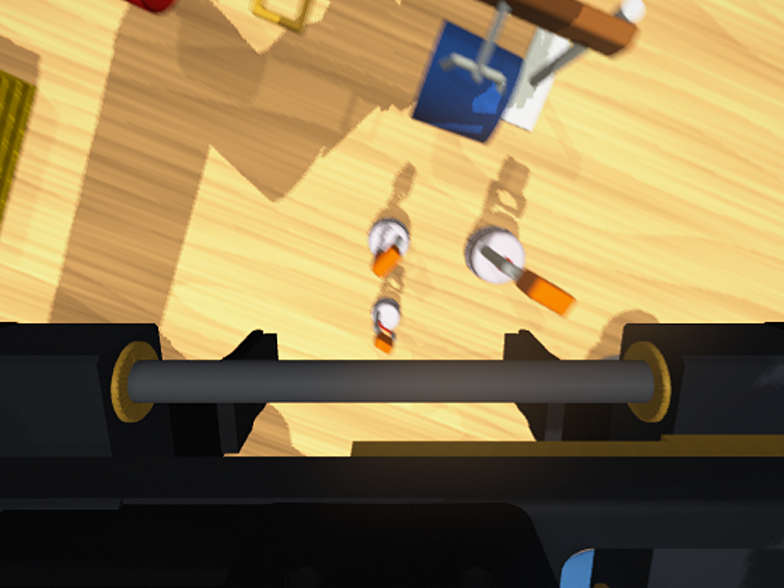

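```bash
cat > fit.py <<'E'
from h import *
from scipy.optimize import minimize
c=np.load('pics/w1.npy',allow_pickle=True).item()
views=[('wrist','pics/raw_wrist1.png',c,(262,170,300,200)),('top','pics/raw_top0.png',camera_info('top'),(284,235,312,265)),('side','pics/raw_side0.png',camera_info('side'),(306,183,321,208))]
M=[]
for n,f,ci,r in views:
    im=cv2.imread(f);h=cv2.cvtColor(im,cv2.COLOR_BGR2HSV)
    m=((h[...,0]<18)&(h[...,1]>(200 if n!='wrist' else 170))&(h[...,2]>90)).astype(np.uint8)
    k=np.zeros_like(m);k[r[1]:r[3],r[0]:r[2]]=m[r[1]:r[3],r[0]:r[2]];M.append((n,ci,k,im));print(n,k.sum(),[np.round(v.mean(),1) for v in np.nonzero(k)[::-1]])
def mask(p,n,ci,S=4):
    x,y,a=p;B=np.array([[i,j,k] for i in(-.012,.012) for j in(-.006,.006) for k in(.128,.16)])
    W=B@Ro.from_euler('z',a).as_matrix().T+[x,y,0]
    q=proj(n,W,ci);h=cv2.convexHull((q*S).astype(np.float32)).astype(np.int32);m=np.zeros((420*S,560*S),np.uint8);cv2.fillConvexPoly(m,h,1)
    return cv2.resize(m.astype(np.float32),(560,420),interpolation=cv2.INTER_AREA),h
def cost(p): return sum(np.abs(mask(p,n,ci)[0]-k).sum()/k.sum() for n,ci,k,_ in M)
best=min((minimize(cost,[.446,-.058,a],method='Nelder-Mead',options=dict(initial_simplex=[[.446,-.058,a],[.454,-.058,a],[.446,-.05,a],[.446,-.058,a+.3]])) for a in np.arange(-1.57,1.57,.35)),key=lambda r:r.fun)
print(best.x,best.fun)
outs=[]
for (n,ci,k,im),(u,v) in zip(M,((278,180),(296,250),(314,212))):
    print(n,cost(best.x)); 
    r=cv2.resize(im[v-32:v+32,u-20:u+20],None,fx=8,fy=8,interpolation=cv2.INTER_CUBIC)[:512,:260]
    h=(mask(best.x,n,ci)[1].reshape(-1,2)/4-[u-20,v-32])*8
    cv2.polylines(r,[h.astype(np.int32)],True,(255,255,0),1);outs.append(r)
cv2.imwrite('pics/crop2.png',np.hstack(outs))
E
python3 fit.py
```

```text
wrist 293 [np.float64(275.5), np.float64(186.9)]
top 42 [np.float64(298.5), np.float64(246.3)]
side 18 [np.float64(315.0), np.float64(190.5)]
[ 0.45304771 -0.05998557 -1.15768372] 5.0391661926431555
wrist 5.0391661926431555
top 5.0391661926431555
side 5.0391661926431555
```

View pics/crop2.png

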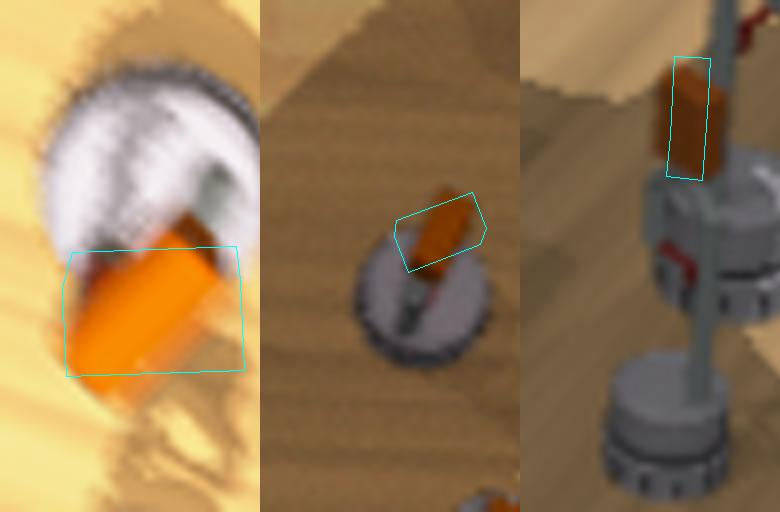

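```bash
sed -i "s/h\[...,0\]<18)&(h\[...,1\]>(200 if n!='wrist' else 170))&(h\[...,2\]>90)/h[...,0]<14)\&(h[...,1]>(195 if n!='wrist' else 170))\&(h[...,2]>(60 if n!='wrist' else 90))/; s/(262,170,300,200)/(258,165,296,204)/; s/(306,183,321,208)/(304,183,321,206)/" fit.py
cat >> fit.py <<'E'
p=best.x
for s,col in((0,(0,255,0)),(np.pi,(255,0,255))):
    for i,((n,ci,k,im),(u,v)) in enumerate(zip(M,((278,180),(296,250),(314,212)))):
        pts=np.array([[-.014,0,.036],[-.014,0,.1],[0,0,.12],[.014,0,.1],[.014,0,.086]])@Ro.from_euler('z',p[2]+s).as_matrix().T+[p[0],p[1],0]
        h=(proj(n,pts,ci)-[u-20,v-32])*8
        cv2.polylines(outs[i],[h.astype(np.int32)],False,col,1)
cv2.imwrite('pics/crop3.png',np.hstack(outs))
for i,((n,ci,k,im),(u,v)) in enumerate(zip(M,((278,180),(296,250),(314,212)))): 
    for q in zip(*np.nonzero(k)): cv2.circle(outs[i],(int((q[1]-u+20)*8+4),int((q[0]-v+32)*8+4)),1,(255,255,255),-1)
cv2.imwrite('pics/crop3.png',np.hstack(outs))
E
python3 fit.py
```

```text
wrist 48 [np.float64(275.4), np.float64(180.9)]
top 30 [np.float64(297.7), np.float64(247.7)]
side 76 [np.float64(315.0), np.float64(194.7)]
[ 0.45375458 -0.05770696 -0.18478874] 7.8445586622807015
wrist 7.8445586622807015
top 7.8445586622807015
side 7.8445586622807015
```

View pics/crop3.png

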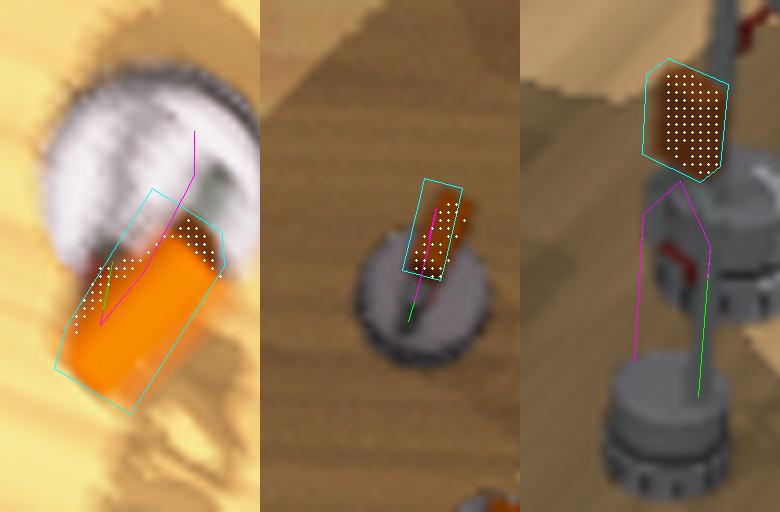

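```bash
sed -i "s/h\[...,0\]<14)/h[...,0]<(14 if n=='side' else 18))/; s/>(195 if n!='wrist' else 170)/>dict(side=195,top=200,wrist=185)[n]/; s/>(60 if n!='wrist' else 90)/>dict(side=50,top=85,wrist=90)[n]/" fit.py
python3 fit.py
python3 - <<'E'
from h import *
# eye: brass pixels in top view
for f,r in (('top0',(236,165,262,200)),('side0',(222,180,258,215))):
    im=cv2.imread(f'pics/raw_{f}.png');cv2.imwrite(f'pics/e_{f}.png',cv2.resize(im[r[1]:r[3],r[0]:r[2]],(400,400*(r[3]-r[1])//(r[2]-r[0])),interpolation=cv2.INTER_CUBIC))
E
```

```text
wrist 269 [np.float64(275.5), np.float64(186.8)]
top 44 [np.float64(298.4), np.float64(246.5)]
side 76 [np.float64(315.0), np.float64(194.7)]
[ 0.45277228 -0.06005246 -0.62413577] 1.4262041763753757
wrist 1.4262041763753757
top 1.4262041763753757
side 1.4262041763753757
```

View pics/crop3.png

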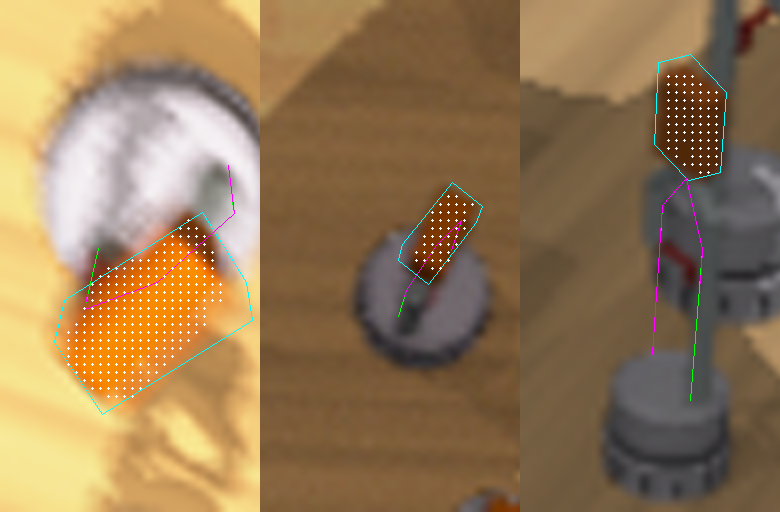

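Run:
```python
from h import *
b=atz("top",(347,236),.19);print("bigtab",b)
for a in(-.45,):
    e=b[:2]-[.451,-.059];print("in timer frame",Ro.from_euler('z',-a).as_matrix()[:2,:2]@e)
plan([.451,-.059,.21],np.pi/2-.45)
```

```text
bigtab [ 0.47801545 -0.16980802  0.19      ]
in timer frame [ 0.07252366 -0.08802597]
shift cm [10.73  0.41  0.28] pos [ 0.4522 -0.056   0.3174] t 1.48 F [2.41 2.07 1.49] w 0.0871
tool x [-0.001  0.017 -1.   ] tool y yaw -1.1912
turn 0.8296 (tool x down)
```

```bash
python3 -m inch '[[[0,0.4,0.3,0.119,1],[0,0,0,0.119,1],[0,0,0,0.119,1],[0,0,0,0.119,1],[0,0,0,0.119,1],[0,0,0,0.119,1],[0,0,0,0.119,1]]]'
python3 -m inch '[[[3.6,0,0,0,1],[3.6,0,0,0,1],[3.4,0,0,0,1],[0,0,0,0,1]]]'
python3 - <<'E'
from h import *
plan([.451,-.059,.21],np.pi/2-.45)
c=camera_info('wrist');np.save('pics/w2.npy',c,allow_pickle=True)
p=proj('wrist',[[.451,-.059,.16]],c)[0];print(p)
u,v=int(p[0])-70,int(p[1])-60
save('wrist','w2.png',(u,v,u+140,v+105),5)
print(u,v)
E
```

```text
time: 2.07
position: [0.4491, -0.0532, 0.3148]
tool_rot: [-0.683, 0.16, 0.691, 0.172]
ft_force: [-0.1, 0.2, -0.1]
grip_width: 0.0871
time: 2.4
position: [0.4508, -0.053, 0.208]
tool_rot: [-0.686, 0.162, 0.688, 0.174]
ft_force: [-1.1, -0.0, 0.0]
grip_width: 0.0871
shift cm [-0.21  0.52 -0.29] pos [ 0.4508 -0.053   0.208 ] t 2.4 F [-1.12 -0.04  0.04] w 0.0871
tool x [ 0.001  0.017 -1.   ] tool y yaw -2.05
turn -0.0292 (tool x down)
[286.17858137 217.5842695 ]
216 157
```

View pics/w2.png

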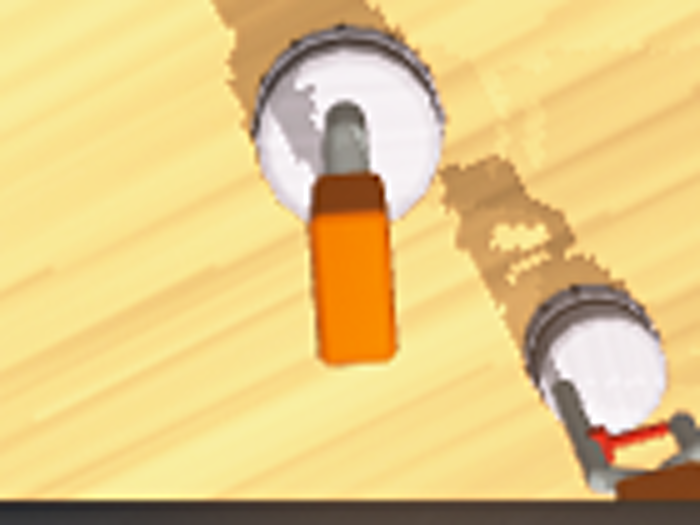

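The crop shows the tab's top face with corners at crop (311,212), (386,210), (397,358), (321,364). The open nose points up the picture, on the side away from the base.

Run:
```python
from h import *
c=np.load('pics/w2.npy',allow_pickle=True).item()
P=np.array([atz('wrist',(u/5+216,v/5+157),.16,c) for u,v in((311,212),(386,210),(397,358),(321,364))])
print(P);m=P.mean(0);d=(P[0]+P[1]-P[2]-P[3])/2;yaw=np.arctan2(d[1],d[0]);print(m,np.linalg.norm(d),np.linalg.norm(P[1]-P[0]),yaw)
plan([m[0],m[1],.136],yaw+np.pi/2)
# eye from earlier views: top, wrist1
```

```text
[[ 0.46597145 -0.06010536  0.16      ]
 [ 0.46122032 -0.06998938  0.16      ]
 [ 0.44022324 -0.06123474  0.16      ]
 [ 0.44457591 -0.05068192  0.16      ]]
[ 0.45299773 -0.06050285  0.16      ] 0.023062832039469357 0.010966645261103827 -0.40508732145729665
shift cm [ 7.44  0.71 -0.35] pos [ 0.4527 -0.0537  0.2105] t 2.45 F [0.34 0.65 0.26] w 0.0873
tool x [ 0.005  0.015 -1.   ] tool y yaw -2.0499
turn -0.0741 (tool x down)
```

Run:
```python
import cv2,numpy as np
a=cv2.imread('pics/raw_top0.png')[165:200,236:262];b=cv2.imread('pics/raw_side0.png')[178:218,222:262];w=cv2.imread('pics/raw_wrist1.png')[0:30,175:225]
o=np.zeros((560,800,3),np.uint8)
A=cv2.resize(a,None,fx=11,fy=11,interpolation=cv2.INTER_CUBIC);B=cv2.resize(b,None,fx=11,fy=11,interpolation=cv2.INTER_CUBIC)
o[:A.shape[0],:A.shape[1]]=A;o[:440,300:740]=B
cv2.imwrite('pics/eye.png',o)
```

```text
(no output)
```

View pics/eye.png

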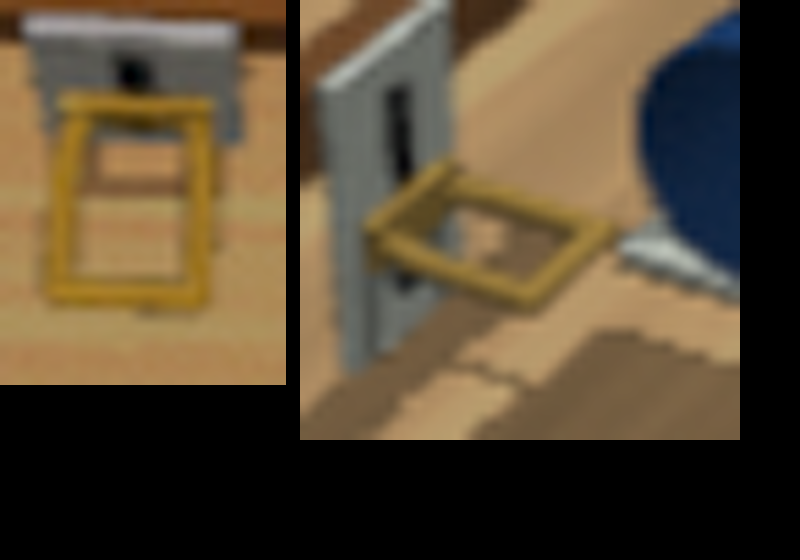

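The eye's front bar has its middle at top (247.5,191.3) and side (245.6,201.4). I'll triangulate that, and descend to the tab.

```bash
python3 - <<'E'
from h import *
f=lambda u,v,o:((u+.5)/11-.5+o[0],(v+.5)/11-.5+o[1])
T=lambda u,v:ray("top",f(u,v,(236,165)));S=lambda u,v:ray("side",f(u-300,v,(222,178)))
print("bar mid",tri(T(131,294),S(565,262)))
print("bar +y end",tri(T(58,294),S(528,292)));print("bar -y end",tri(T(203,294),S(602,232)))
print("back mid",tri(T(140,107),S(412,206)))
for z in(.2,):
  print("plate top",atz("top",f(30,28,(236,165)),z),atz("top",f(238,40,(236,165)),z))
E
python3 -m inch '[[[0,0.7,-0.3,-0.074,1],[0,0,0,0,1],[3.5,0,0,0,1],[3.5,0,0,0,1],[0.4,0,0,0,1]]]'
python3 -c "
from h import *
plan([.453,-.0605,.136],np.pi/2-.405)"
```

```text
bar mid (array([0.5834864 , 0.07151452, 0.15502882]), np.float64(0.0015655891829121978))
bar +y end (array([0.58239611, 0.08770397, 0.15668244]), np.float64(0.0019823537134058804))
bar -y end (array([0.58435793, 0.05544135, 0.15376437]), np.float64(0.0009269552606910832))
back mid (array([0.62614685, 0.07206615, 0.15643165]), np.float64(0.0007988971413247949))
plate top [0.62912503 0.09367171 0.2       ] [0.62873873 0.04850842 0.2       ]
time: 2.87
position: [0.4624, -0.0644, 0.1447]
tool_rot: [0.701, -0.139, -0.684, -0.148]
ft_force: [-0.6, 0.5, 0.6]
grip_width: 0.0868
shift cm [0.85 0.03 1.03] pos [ 0.4624 -0.0644  0.1447] t 2.87 F [-0.55  0.49  0.57] w 0.0868
tool x [ 0.027  0.007 -1.   ] tool y yaw -1.9787
turn -0.0029 (tool x down)
```

```bash
python3 -m inch '[[[0,0,1,0,1],[0.4,0,0,0,1],[0,0,0,0,1]]]'
python3 -c "
from h import *
plan([.453,-.0605,.137],np.pi/2-.405)"
```

```text
time: 3.12
position: [0.4551, -0.0608, 0.1439]
tool_rot: [0.703, -0.14, -0.682, -0.148]
ft_force: [0.5, 0.1, 0.4]
grip_width: 0.0873
shift cm [0.68 0.07 0.22] pos [ 0.4551 -0.0608  0.1439] t 3.12 F [0.47 0.12 0.37] w 0.0873
tool x [ 0.031  0.005 -1.   ] tool y yaw -1.981
turn -0.0052 (tool x down)
```

```bash
python3 -m inch '[[[0.8,0.05,0.2,0,1],[0,0,0,0,1],[0,0,0,0,1]]]'
python3 -c "
from h import *
plan([.453,-.0605,.137],np.pi/2-.405)"
```

```text
time: 3.37
position: [0.4555, -0.0611, 0.1391]
tool_rot: [0.705, -0.141, -0.679, -0.148]
ft_force: [1.0, 0.2, 0.6]
grip_width: 0.087
shift cm [0.2  0.05 0.26] pos [ 0.4555 -0.0611  0.1391] t 3.37 F [1.01 0.21 0.63] w 0.087
tool x [ 0.039  0.002 -0.999] tool y yaw -1.9811
turn -0.0053 (tool x down)
```

```bash
python3 -m inch '[[[0.1,0,0,0,0],[0,0,0,0,0],[0,0,0,0,0],[0,0,0,0,0],[0,0,0,0,0]]]' 25
python3 -c "
from h import *
plan([.453,-.0605,.137],np.pi/2-.405)"
```

```text
time: 3.78
position: [0.4566, -0.0615, 0.1393]
tool_rot: [0.706, -0.141, -0.678, -0.148]
ft_force: [0.2, -0.4, -0.0]
grip_width: 0.0613
shift cm [0.21 0.06 0.38] pos [ 0.4566 -0.0615  0.1393] t 3.78 F [ 0.23 -0.37 -0.  ] w 0.0613
tool x [ 0.042  0.001 -0.999] tool y yaw -1.9813
turn -0.0055 (tool x down)
```

```bash
python3 -m inch '[[[0.2,0.06,0.35,0,0],[0.1,0,0.1,0,0],[0,0,0,0,0],[0,0,0,0,0],[0,0,0,0,0],[0,0,0,0,0]]]'
python3 -c "
from h import *
plan([.453,-.0605,.137],np.pi/2-.405)"
```

```text
time: 4.28
position: [0.4515, -0.0599, 0.1354]
tool_rot: [0.706, -0.141, -0.678, -0.148]
ft_force: [-0.4, 0.2, 0.1]
grip_width: 0.0213
shift cm [-0.15 -0.01 -0.16] pos [ 0.4515 -0.0599  0.1354] t 4.28 F [-0.4   0.16  0.06] w 0.0213
tool x [ 0.04   0.002 -0.999] tool y yaw -1.9813
turn -0.0055 (tool x down)
```

```bash
python3 -m inch '[[[0,0,0,0,0],[0,0,0,0,0],[0,0,0,0,0],[0,0,0,0,0]]]'
python3 -c "
from h import *
plan([.453,-.0605,.137],np.pi/2-.405)"
```

```text
time: 4.62
position: [0.4518, -0.0599, 0.1355]
tool_rot: [0.706, -0.141, -0.678, -0.148]
ft_force: [0.6, 0.2, 0.6]
grip_width: 0.0113
shift cm [-0.15 -0.   -0.14] pos [ 0.4518 -0.0599  0.1355] t 4.62 F [0.56 0.21 0.61] w 0.0113
tool x [ 0.041  0.002 -0.999] tool y yaw -1.9814
turn -0.0056 (tool x down)
```

```bash
cat >> h.py <<'E'
EYE=np.array([.5835,.0715,.155])
def seat(T=None,yaw=np.pi/2+.015):
    "timer state from tool pose; shift (cm, tool axes) bringing the seat to T"
    S=np.load('pics/seat.npy');o=robot.get_obs();R=Ro.from_quat(o["tool_rot"]).as_matrix()
    s=o["position"]+R@S[0];print("seat",np.round(s,4),"timer z",np.round(R@S[1],3),"t",round(o["time"],2),"F",np.round(o["ft_force"],2),"w",round(o["grip_width"],4))
    ty=np.arctan2(R[1,1],R[0,1]);d=(yaw-ty+np.pi/2)%np.pi-np.pi/2;print("turn",round(-d,4))
    if T is not None: print("shift cm",np.round(R.T@(np.array(T)-s)*100,2))
E
python3 - <<'E'
from h import *
o=robot.get_obs();R=Ro.from_quat(o["tool_rot"]).as_matrix()
np.save('pics/seat.npy',np.array([R.T@(np.array([.453,-.0605,.1158])-o["position"]),R.T@[0,0,1]]))
seat([.50,.0715,.209])
E
python3 -m inch '[[[-3.5,0,0,0,0],[-3.5,0,0,0,0],[-2,0,0,0,0],[0,0,0,-0.107,0],[0,0,0,-0.107,0],[0,0,0,-0.107,0],[0,0,0,-0.107,0]]]'
python3 -c "
from h import *
seat([.50,.0715,.209])"
```

```text
seat [ 0.453  -0.0605  0.1158] timer z [-0. -0.  1.] t 4.62 F [0.56 0.21 0.61] w 0.0113
turn -0.4256
shift cm [ -9.1  -14.14   0.63]
time: 5.2
position: [0.4454, -0.0594, 0.2267]
tool_rot: [0.718, 0.014, -0.696, 0.011]
ft_force: [-0.3, -1.0, -2.5]
grip_width: 0.0114
seat [ 0.4467 -0.0596  0.207 ] timer z [0.004 0.014 1.   ] t 5.2 F [-0.32 -1.05 -2.47] w 0.0114
turn 0.0198
shift cm [  0.03 -12.92  -5.79]
```

```bash
python3 -m inch '[[[0,-3.3,-1.4,0.02,0],[0,-3.3,-1.4,0,0],[0,-3.3,-1.4,0,0],[0,-2.8,-1.4,0,0],[0,0,0,0,0]]]'
python3 - <<'E'
from h import *
seat([.50,.0715,.209])
im=[]
c=camera_info('side')
save('side','s2.png',(200,130,330,240),6)
save('top','t2raw.png')
S=np.load('pics/seat.npy');o=robot.get_obs();R=Ro.from_quat(o["tool_rot"]).as_matrix();s=o["position"]+R@S[0]
print("seat, tab top, drum side px",proj('side',[s,s+[0,0,.044],s-[0,0,.1158],EYE]),proj('top',[s,EYE]))
E
```

```text
time: 5.62
position: [0.4996, 0.0706, 0.2276]
tool_rot: [0.718, 0.005, -0.696, 0.002]
ft_force: [1.0, 1.0, -1.5]
grip_width: 0.0114
seat [0.5008 0.0703 0.2079] timer z [0.007 0.014 1.   ] t 5.62 F [ 1.03  1.02 -1.51] w 0.0114
turn -0.0047
shift cm [-0.11 -0.12  0.08]
seat, tab top, drum side px [[276.46116797 192.61441557]
 [276.56084255 176.56994511]
 [276.22910444 231.04174552]
 [245.93580091 201.45412181]] [[245.69464936 220.94960508]
 [247.34760062 190.97158102]]
```

View pics/s2.png

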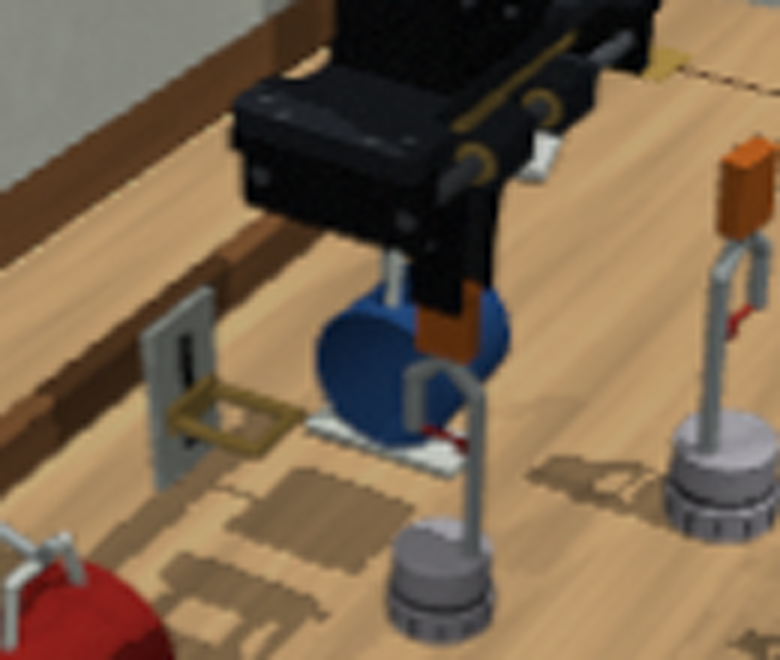

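The nose faces the rail, the gate is shut, and the eye is at crop (281,432). The hook shows about 2 px left of where I predict, so I'll check for bias between the cameras.

Run:
```python
from h import *
print("rest tab pred side/top",proj('side',[[.453,-.0605,.144]]),proj('top',[[.453,-.0605,.144]]),"rest tri",tri(ray('side',(314.7,194.9)),ray('top',(298.4,246.5))))
im=cv2.imread('pics/raw_s2.png')
h=cv2.cvtColor(im,cv2.COLOR_BGR2HSV)
m=(h[...,0]<14)&(h[...,1]>180)&(h[...,2]>60);k=np.zeros_like(m);k[176:192,266:284]=m[176:192,266:284]
v,u=np.nonzero(k);print("tab now cols by row",[(r,u[v==r].min(),u[v==r].max()) for r in np.unique(v)])
S=np.load('pics/seat.npy');o=robot.get_obs();R=Ro.from_quat(o["tool_rot"]).as_matrix();s=o["position"]+R@S[0]
B=np.array([[i,j,k] for k in(.0122,.0442) for i in(-.012,.012) for j in(-.006,.006)])
print("pred tab corners (bottom4,top4)",np.round(proj('side',s+B),1))
hook=np.array([[-.014,0,-.0158],[.014,0,-.0158],[-.014,0,-.07],[.014,0,-.0298]])
print("pred shank/nose",np.round(proj('side',s+hook),1))
# gray columns row 205..225 shank
for r in (200,212): print(r,[(i,im[r,i].tolist()) for i in range(266,284)])
```

```text
rest tab pred side/top [[315.30436828 194.72404715]] [[298.75523216 247.19087207]] rest tri (array([ 0.45453291, -0.05965313,  0.14346375]), np.float64(0.00038610437726630507))
tab now cols by row [(np.int64(177), np.int64(277), np.int64(279)), (np.int64(178), np.int64(277), np.int64(279)), (np.int64(179), np.int64(277), np.int64(278)), (np.int64(180), np.int64(278), np.int64(279)), (np.int64(181), np.int64(277), np.int64(278)), (np.int64(182), np.int64(270), np.int64(278)), (np.int64(183), np.int64(270), np.int64(278)), (np.int64(184), np.int64(270), np.int64(278)), (np.int64(185), np.int64(270), np.int64(278)), (np.int64(186), np.int64(270), np.int64(278)), (np.int64(187), np.int64(270), np.int64(278)), (np.int64(188), np.int64(272), np.int64(278)), (np.int64(189), np.int64(275), np.int64(277))]
pred tab corners (bottom4,top4) [[282.2 188.5]
 [279.7 190.9]
 [273.4 185.7]
 [270.8 188. ]
 [282.4 176.7]
 [279.8 179. ]
 [273.4 174. ]
 [270.7 176.3]]
pred shank/nose [[281.5 199.8]
 [271.4 196.5]
 [281.3 218.2]
 [271.4 201.3]]
200 [(266, [81, 47, 22]), (267, [79, 66, 56]), (268, [82, 81, 76]), (269, [79, 80, 77]), (270, [68, 59, 65]), (271, [65, 42, 48]), (272, [63, 37, 30]), (273, [60, 34, 20]), (274, [73, 72, 70]), (275, [101, 136, 162]), (276, [108, 153, 189]), (277, [90, 120, 143]), (278, [80, 86, 89]), (279, [80, 80, 76]), (280, [79, 87, 92]), (281, [99, 136, 164]), (282, [111, 157, 190]), (283, [110, 156, 191])]
212 [(266, [102, 146, 180]), (267, [108, 154, 188]), (268, [112, 159, 191]), (269, [112, 160, 192]), (270, [110, 157, 191]), (271, [107, 153, 189]), (272, [105, 151, 186]), (273, [104, 149, 184]), (274, [103, 148, 184]), (275, [101, 143, 179]), (276, [97, 139, 172]), (277, [87, 106, 122]), (278, [82, 84, 82]), (279, [80, 80, 76]), (280, [84, 108, 126]), (281, [93, 131, 161]), (282, [97, 138, 171]), (283, [99, 140, 174])]
```

Run:
```python
from h import *
seat([.5,.0715,.209])
im=camera('side')[:,:,::-1]
cv2.imwrite('pics/raw_s3.png',im)
seat([.5,.0715,.209])
for r in (205,212): print(r,[(i,int(im[r,i,2])-int(im[r,i,0])) for i in range(272,290)])
for r in (195,200): print(r,[(i,int(im[r,i,2])-int(im[r,i,0])) for i in range(262,285)])
t=camera('top')[:,:,::-1];cv2.imwrite('pics/raw_t3.png',t)
```

```text
seat [0.4979 0.0669 0.2073] timer z [0.012 0.017 1.   ] t 5.72 F [ 0.51  0.64 -2.71] w 0.0118
turn -0.0049
shift cm [-0.17 -0.46 -0.22]
seat [0.4976 0.0661 0.2073] timer z [0.012 0.017 1.   ] t 5.77 F [ 0.17 -0.62 -2.3 ] w 0.0116
turn -0.0068
shift cm [-0.17 -0.54 -0.25]
205 [(272, 5), (273, 4), (274, 5), (275, 3), (276, 2), (277, 2), (278, 15), (279, 41), (280, 18), (281, -1), (282, -3), (283, 50), (284, 72), (285, 75), (286, 74), (287, 72), (288, 71), (289, 71)]
212 [(272, 82), (273, 80), (274, 80), (275, 78), (276, 77), (277, 77), (278, 75), (279, 63), (280, 22), (281, -3), (282, -3), (283, 55), (284, 75), (285, 77), (286, 77), (287, 79), (288, 80), (289, 81)]
195 [(262, -53), (263, -54), (264, -53), (265, -54), (266, -54), (267, -52), (268, -53), (269, -35), (270, -9), (271, -3), (272, -4), (273, -24), (274, -53), (275, -53), (276, -48), (277, -45), (278, -18), (279, 3), (280, 1), (281, -3), (282, -4), (283, 59), (284, 81)]
200 [(262, -54), (263, -56), (264, -55), (265, -58), (266, -59), (267, -59), (268, -59), (269, -46), (270, -12), (271, -3), (272, 4), (273, 8), (274, 17), (275, 68), (276, 81), (277, 81), (278, 80), (279, 66), (280, 25), (281, -3), (282, -3), (283, 47), (284, 76)]
```

The poses agree once settled; the mismatch was rebound between the reading and the picture. Next I'll correct y and advance so the bar lies under the gate.

```bash
python3 -m inch '[[[-0.1,-0.5,-1.2,0,0],[0,0,-1.4,0,0],[0,0,-1.4,0,0],[0,0,-1.4,0,0],[0,0,-1.0,0,0],[0,0,0,0,0]]]'
python3 - <<'E'
from h import *
seat([.5835,.0715,.209])
camera('side')
seat([.5835,.0715,.209])
E
```

```text
time: 6.32
position: [0.5572, 0.0633, 0.228]
tool_rot: [0.713, -0.002, -0.701, -0.001]
ft_force: [1.4, 0.5, -0.5]
grip_width: 0.0119
seat [0.5582 0.0629 0.2083] timer z [0.02  0.019 1.   ] t 6.32 F [ 1.41  0.47 -0.55] w 0.0119
turn -0.019
shift cm [-0.02 -0.87 -2.53]
seat [0.5567 0.0629 0.2081] timer z [0.022 0.019 1.   ] t 6.37 F [-0.3  -0.29 -2.73] w 0.0114
turn -0.0189
shift cm [-0.05 -0.87 -2.67]
```

```bash
python3 -m inch '[[[0,-0.5,0,-0.019,0],[0,-0.5,-0.7,0,0],[0,-0.3,-0.9,0,0],[0,0,-0.9,0,0],[0,0,-0.5,0,0],[0,0,0,0,0]]]'
python3 - <<'E'
from h import *
seat([.5835,.0715,.209])
camera('side')
seat([.5835,.0715,.209])
E
```

```text
time: 6.87
position: [0.5847, 0.0776, 0.2277]
tool_rot: [0.711, 0.005, -0.703, 0.006]
ft_force: [0.4, 0.5, -1.6]
grip_width: 0.0115
seat [0.5855 0.0772 0.208 ] timer z [0.026 0.019 0.999] t 6.87 F [ 0.44  0.5  -1.59] w 0.0115
turn 0.0007
shift cm [-0.1   0.56  0.21]
seat [0.5851 0.0771 0.2079] timer z [0.026 0.019 0.999] t 6.92 F [ 0.86  0.03 -1.1 ] w 0.0117
turn 0.0007
shift cm [-0.11  0.56  0.17]
```

```bash
python3 -m inch '[[[0,0.4,0.15,0,0],[0.5,0,0,0,0],[0.5,0,0,0,0],[0,0,0,0,0]]]'
python3 - <<'E'
from h import *
camera('side')
seat([.5835,.0715,.155])
E
```

```text
time: 7.25
position: [0.5818, 0.073, 0.2165]
tool_rot: [0.71, 0.005, -0.704, 0.006]
ft_force: [-0.5, 0.0, -1.6]
grip_width: 0.0115
seat [0.5827 0.0728 0.1971] timer z [0.028 0.02  0.999] t 7.3 F [-1.09  0.11 -1.74] w 0.0119
turn 0.0011
shift cm [ 4.21  0.12 -0.04]
```

```bash
for i in 1; do python3 -m inch '[[[0.5,0,0,0,0],[0.4,0,0,0,0],[0,0,0,0,0]]]'; python3 -c "
from h import *
seat([.5835,.0715,.155])"; done
```

```text
time: 7.55
position: [0.5816, 0.073, 0.2069]
tool_rot: [0.71, 0.005, -0.704, 0.006]
ft_force: [0.3, -1.1, -1.3]
grip_width: 0.0116
seat [0.5825 0.0727 0.1872] timer z [0.028 0.019 0.999] t 7.55 F [ 0.31 -1.07 -1.34] w 0.0116
turn 0.0007
shift cm [ 3.22  0.11 -0.08]
```

```bash
python3 -m inch '[[[0.3,0,0,0,0],[0.3,0,0,0,0]]]';  python3 -m inch '[[[0.3,0,0,0,0],[0.3,0,0,0,0]]]'; python3 -c "
from h import *
seat([.5835,.0715,.155])"
```

```text
time: 7.72
position: [0.5821, 0.073, 0.2016]
tool_rot: [0.71, 0.005, -0.704, 0.006]
ft_force: [-2.1, -0.1, 2.7]
grip_width: 0.0119
time: 7.88
position: [0.5833, 0.073, 0.1969]
tool_rot: [0.712, 0.005, -0.703, 0.006]
ft_force: [-0.8, 0.1, 4.8]
grip_width: 0.0111
seat [0.5842 0.0726 0.1772] timer z [0.024 0.02  1.   ] t 7.88 F [-0.81  0.14  4.77] w 0.0111
turn 0.001
shift cm [2.22 0.11 0.1 ]
```

Contact began at seat z of about 0.184, so the eye is near 0.153 m. The force is gate-like (about 6–7 N net), so I'll continue gently.

```bash
python3 -m inch '[[[0.4,0,0,0,0],[0.4,0,0,0,0]]]';  python3 -m inch '[[[0.3,0,0,0,0],[0.3,0,0,0,0]]]'; python3 -c "
from h import *
seat([.5835,.0715,.155])"
```

```text
time: 8.05
position: [0.5834, 0.073, 0.1895]
tool_rot: [0.712, 0.005, -0.702, 0.006]
ft_force: [-2.9, 0.0, 3.1]
grip_width: 0.0116
time: 8.22
position: [0.5815, 0.0731, 0.182]
tool_rot: [0.71, 0.005, -0.704, 0.006]
ft_force: [-2.7, -0.2, -1.0]
grip_width: 0.0118
seat [0.5823 0.0727 0.1623] timer z [0.027 0.02  0.999] t 8.22 F [-2.71 -0.23 -0.97] w 0.0118
turn 0.0013
shift cm [ 0.73  0.12 -0.11]
```

```bash
python3 -m inch '[[[0.3,0,0,0,0],[0.2,0,0,0,0],[0,0,0,0,0]]]'; python3 -c "
from h import *
seat([.5835,.0715,.155])"
```

```text
time: 8.47
position: [0.582, 0.0732, 0.174]
tool_rot: [0.71, 0.005, -0.704, 0.006]
ft_force: [0.5, 0.2, -1.0]
grip_width: 0.0115
seat [0.5829 0.0728 0.1543] timer z [0.027 0.02  0.999] t 8.47 F [ 0.48  0.22 -0.98] w 0.0115
turn 0.0011
shift cm [-0.07  0.13 -0.06]
```

```bash
python3 -m inch '[[[0.2,0,0,0,0],[0.1,0,0,0,0]]]'; python3 -c "
from h import *
seat([.5835,.0715,.155])"
```

```text
time: 8.63
position: [0.5837, 0.0732, 0.1731]
tool_rot: [0.712, 0.005, -0.703, 0.006]
ft_force: [-3.3, 0.2, 8.4]
grip_width: 0.0115
seat [0.5846 0.0728 0.1535] timer z [0.024 0.02  1.   ] t 8.63 F [-3.27  0.17  8.37] w 0.0115
turn 0.001
shift cm [-0.16  0.13  0.11]
```

Hard stop reached at seat z of about 0.1537, which is the eye's height. I'll back off a few mm, hold, and then draw up for the tug.

```bash
python3 -m inch '[[[-0.4,0,0,0,0],[-0.3,0,0,0,0],[0,0,0,0,0],[0,0,0,0,0],[0,0,0,0,0]]]'; python3 -c "
from h import *
seat([.5835,.0715,.1735])"
```

```text
time: 9.05
position: [0.5844, 0.0731, 0.1803]
tool_rot: [0.712, 0.005, -0.702, 0.006]
ft_force: [-0.4, 0.2, -2.4]
grip_width: 0.0116
seat [0.5853 0.0727 0.1606] timer z [0.022 0.02  1.   ] t 9.05 F [-0.4   0.16 -2.35] w 0.0116
turn 0.001
shift cm [-1.29  0.12  0.16]
```

```bash
python3 -m inch '[[[-0.4,0,0.1,0,0],[-0.4,0,0,0,0],[-0.3,0,0,0,0]]]'; python3 -m inch '[[[-0.3,0,0,0,0],[-0.2,0,0,0,0]]]'; python3 -c "
from h import *
seat([.5835,.0715,.1735])"
```

```text
time: 9.3
position: [0.5821, 0.0731, 0.1905]
tool_rot: [0.711, 0.005, -0.703, 0.006]
ft_force: [-0.2, 0.1, -1.9]
grip_width: 0.0115
time: 9.47
position: [0.5821, 0.0731, 0.1962]
tool_rot: [0.711, 0.005, -0.703, 0.006]
ft_force: [0.3, -0.3, -11.4]
grip_width: 0.0114
seat [0.5829 0.0727 0.1765] timer z [0.025 0.019 0.999] t 9.47 F [  0.34  -0.29 -11.38] w 0.0114
turn 0.0009
shift cm [ 0.3   0.12 -0.05]
```

The tug reads −11.4 N against a −2 N baseline, with the bar held 23 mm below the seat, so the gate holds. Lowering now.

```bash
python3 -m inch '[[[0.4,0,0,0,0],[0.5,0,0,0,0],[0.5,0,0,0,0],[0.3,0,0,0,0]]]'; python3 -c "
from h import *
seat([.5835,.0715,.154])"
```

```text
time: 9.8
position: [0.583, 0.073, 0.1791]
tool_rot: [0.712, 0.005, -0.702, 0.006]
ft_force: [0.2, 0.5, -2.5]
grip_width: 0.0114
seat [0.5839 0.0726 0.1594] timer z [0.022 0.02  1.   ] t 9.8 F [ 0.24  0.46 -2.47] w 0.0114
turn 0.0008
shift cm [0.54 0.11 0.05]
```

```bash
python3 -m inch '[[[0.3,0,0,0,0],[0.15,0,0,0,0],[0,0,0,0,0]]]'; python3 -c "
from h import *
seat([.5835,.0715,.154])"
```

```text
time: 10.05
position: [0.5828, 0.073, 0.1734]
tool_rot: [0.711, 0.005, -0.703, 0.006]
ft_force: [-1.3, 0.7, 3.6]
grip_width: 0.0114
seat [0.5837 0.0726 0.1537] timer z [0.024 0.02  1.   ] t 10.05 F [-1.25  0.73  3.63] w 0.0114
turn 0.0008
shift cm [-0.03  0.11  0.02]
```

```bash
python3 -m inch '[[[0,0,0,0,0.5],[0,0,0,0,0.5],[0,0,0,0,0.5],[0,0,0,0,0.5],[0,0,0,0,0.5],[0,0,0,0,0.5]]]'; python3 -m inch '[[[-1,0,0,0,0.5],[-2,0,0,0,0.5],[-3,0,0,0,0.5],[-3,0,0,0,0.5],[-3,0,0,0,0.5],[0,0,0,0,0.5]]]'
python3 - <<'E'
from h import *
save('side','fin.png',(200,130,330,240),6)
E
```

```text
time: 10.55
position: [0.5844, 0.0729, 0.1747]
tool_rot: [0.713, 0.005, -0.701, 0.006]
ft_force: [-0.8, 0.1, 0.1]
grip_width: 0.0408
time: 11.05
position: [0.5811, 0.0731, 0.3007]
tool_rot: [0.711, 0.005, -0.703, 0.006]
ft_force: [0.6, -0.3, 0.8]
grip_width: 0.0432
```

View pics/fin.png

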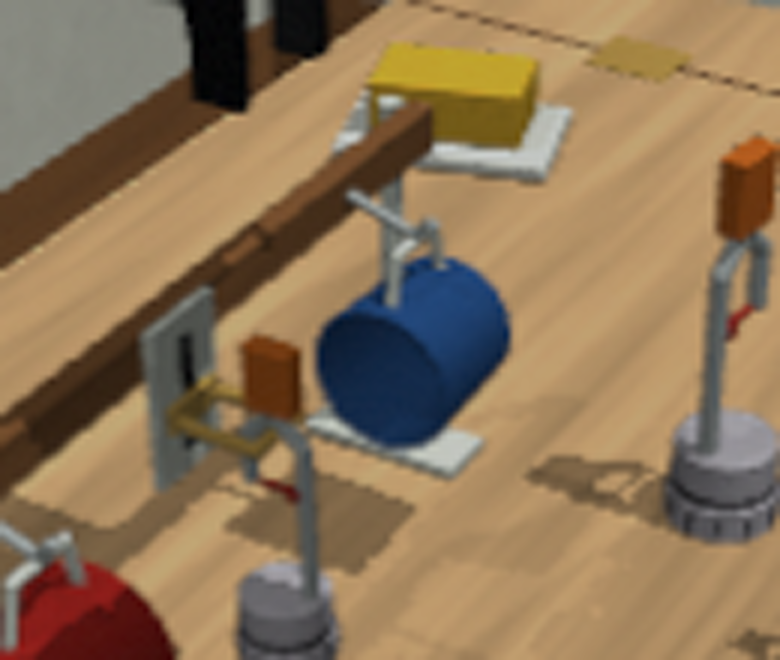

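The timer hangs on the eye with its gate shut at crop (280,488), the mugs are in place and the gripper is clear. I'll let it settle and check for motion by differencing pictures.

```bash
for i in 1 2 3 4; do python3 -m inch '[[[-0.3,0,0,0,0.5],[0,0,0,0,0.5],[0,0,0,0,0.5],[0,0,0,0,0.5],[0,0,0,0,0.5],[0,0,0,0,0.5],[0,0,0,0,0.5],[0,0,0,0,0.5]]]' | head -2; done
python3 - <<'E'
from h import *
c=[camera('side')[180:250,225:260].astype(int) for _ in range(6)]
print([int(np.abs(a-c[0]).max()) for a in c[1:]])
f=cv2.imread('pics/raw_fin.png')[:,:,::-1][180:250,225:260].astype(int);print(np.abs(f-c[0]).max())
o=robot.get_obs();print(o['time'],o['position'],o['grip_width']);
E
```

```text
time: 11.77
position: [0.5761, 0.0733, 0.2968]
time: 12.43
position: [0.5761, 0.0733, 0.2997]
time: 13.1
position: [0.5762, 0.0733, 0.3032]
time: 13.77
position: [0.5762, 0.0733, 0.3065]
[6, 6, 4, 6, 6]
23
14.0667 [0.57619931 0.07328409 0.30655588] 0.04376248469479559
```

Only image noise remains between frames, so the timer is still. Handing in.

```bash
python3 -c "
from rig import robot
print(robot.hand_in())"
```

```text
the job is handed in; nothing more can be done
None
```

The timer is hanging on the brass eye by its snap hook with the gate shut, and the job was handed in at about 14 s of the 58 s; hand-in reports no verdict.

- **Choice and grip:** I took the middle-sized of the three look-alikes and pinched it across the tab at 25 N.
- **Pressing on:** The gate opened at roughly 6–7 N net, then the force fell back as it snapped shut. The bar reached the hard stop at about 10 N net, which puts the eye about 154 mm up, near the 155 mm I measured by sight.
- **Tug:** Drawn up, the shut gate held about 9 N. That is firmer than a light tug but under the 15 N limit. I then lowered the timer and let it go.
- **Last checks:** The final picture shows the gate shut below the bar, the timer upright and the mugs in place, with the gripper clear above. Pictures taken over the last 0.3 s differ only by noise, so it is still.
- **Not checked:** The gate angle was judged only from force and pictures. I did not look at the basket or jug again at the end; the arm was not sent near them.

One disagreement along the way: the hook appeared about 2.5 pixels off my prediction. The arm had rebounded about 5 mm between the pose reading and the picture, and a repeat once it had settled agreed.

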